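# Lower the sprung probe into the sample pan and lock it

### The arm

A 6-joint arm with a two-finger parallel gripper is mounted at the origin on a cart in front of the work surface, level with it; the furniture and walls round the work are solid. World frame = base frame: x ahead of the robot, y to its left, z up, the work surface at z = 0. Lengths are in m, angles in rad, forces in N, time in s.
With the tool pointing down it reaches from about 0.15 to 0.775 m from the base axis. Payload 6.1 kg.
Tool frame: the origin (TCP) lies between the finger pads; the fingertips stand 17 mm ahead of it and the grasp point (between the pads) lies 2 mm behind it; z points along the fingers, y is the line along which they close (so a half turn about z gives the same grasp; the last joint's range is limited). The gripper opens to 85 mm and grips with 20 to 120 N. Pads are 22 mm wide; open, the fingers measure 114 mm over their backs; the gripper's body (76 mm by 85 mm) begins 54 mm behind the grasp point. The pads swing forward as they close: fully open they stand 13 mm farther back than shut.
Start: joints at [-1.254, 0.126, -0.04, 1.405, 0, 1.571], TCP at [0.164, -0.499, 0.248] pointing down, gripper open.
Joint ranges: [-2.72, 2.72], [-0.95, 1.95], [-1.27, 1.35], [-1.78, 2.02], [-1.46, 1.47], [-3.14, 3.14]. Speed limits (rad/s): [2.39, 2.39, 3.01, 3.14, 3.14, 3.14].

### API

Orientations are given as a unit quaternion [x, y, z, w].
In Python, from plant import monitor, grab_frame, camera_params, order gives the robot as it stands.
- The arm moves only by the tool play_rows, never from a script. Its argument "commands" is a list that holds one entry, the list of rows, each a list of 4 numbers: the shift along the tool's x, y, z in units of 25 mm (1.0 is 25 mm), then the turn about the tool's z in units of 5 degrees (1.0 is 5 degrees). A call has 1 to 10 rows; each row is the pose to reach, as a shift and turn from the pose commanded when the call began, along the tool's axes at that moment; what a row does not reach only later rows make up. A row lasts 1/12 s, in which the tool goes at most 41.7 mm and 7.16 degrees, less where a joint would pass 70% of its speed; a pose out of reach is approached as far as the arm can. A call with a gripper value outside its range is refused whole. "jaw" is the opening, from 0 (shut) to 1 (fully open), set as the call begins (left out, the last holds). The fingers move at their own pace and stop on an object; "newtons" is the grip in N (left out, the last holds). Time passes only in rows, so rows that repeat a pose let the fingers close. It gives the time, the measured TCP pose, the force, the opening and the grip force at its end, in the units of the state.
- monitor.sense(): the state, without advancing time (a new reading comes with each control period).
- grab_frame(name): name is "scene" or "top"; returns the picture (400x640x3 uint8, blue, green, red); there is no depth.
- camera_params(name): a dict with "fx", "fy", "cx", "cy" (pixels), "R" (3x3) and "t" (3): a world point X has camera coordinates R X + t. Camera axes: x right, y down, z forward; pixel columns grow to the right and rows downward; lengths in m; the calibration is good to about 2 mm. A picture is of the moment at which its call begins. camera_params takes no time and is no camera call.
- order.hand_in(): hands the job in; it is judged then, once.
The state is a dict: "clock": time; "joints": joint angles; "qvel": joint speeds; "effort": joint torques, N m; "ee_pos": TCP position; "tool_rot": TCP orientation; "wrist_force": force on the tool from outside, world axes, zero at the start; "ft_torque": the same for the moment, N m; "width": opening from 0.0 (shut) to 1.0 (fully open); "gripper_force": force on a finger pad.
Only numpy, scipy, OpenCV 4.12 (cv2) and the standard library are available. Lean on these libraries where they do the work, as an engineer would, in place of code of your own. Each camera call takes 0.05 s, during which the arm holds its last target. There are 200 camera calls.

### The job

Slide the handled steel pan onto the ring marked on the bench under the slanting probe, then press the sprung probe down along its slope until it meets its end stop (gently, without forcing the stop), turn its grip clockwise into the holding notch, and let it settle there so that it stays down in the pan by itself. Leave the bottles and the beaker where they stand.

Things in the scene. Friction and masses are not known exactly. Their poses are not given: they have to be found in the camera images.
- pan_center (a point): Middle of the loose steel sample pan, 20 mm above its underside. The pan is round and open, 110 mm across, 40 mm high, wall 3 mm, floor 4 mm, about 0.2 kg. The point's x axis points along the pan's straight handle, away from the pan; z is up.
- pan_grip (a point): Grip point on the pan's handle, 145 mm from the pan's middle and 31 mm above its underside. The handle is a bar 10 mm wide, 14 mm high, reaching from the rim to 178 mm from the middle; x points outward along it, z up.
- pan_mark (a point): Centre, on the bench, of the flat painted ring (120 mm across) where the pan is to stand; fixed part of the probe stand. x points level to the stand's column (front face 117 mm off, foot 100 mm off), y is level, z up. The probe over it slants 27 degrees, upper end to -x. Bring the pan in sliding on the bench from +y or -y, its handle sideways: the raised probe clears its rim by 25 mm.
- probe_tip (a point): Lower end of the probe, a steel rod 12 mm thick. z points up along the probe's slanting axis (27 degrees from vertical), y is horizontal. Raised, it is 68 mm above the bench.
- knob_grip (a point): Middle of the flat white grip at the probe's upper end: a blade 44 mm wide (its x), 12 mm thick (its y), 42 mm long (its z, up the slanting axis), 217 mm up the axis from the tip. Pinch it across the thickness, coming down along the axis. Fully pressed, its middle still stays 40 mm above the top of the slotted steel sleeve (60 mm across) round the probe.
- probe (a joint): How far the probe is pressed down its axis (m): 0 raised, where its spring returns it. The spring pushes back with 3 N at first, 10 N at the bottom. The end stop comes after 50 to 62 mm, different each time and not reported (the sleeve's setting differs): feel for it. The stop breaks above 60 N. Only within 3 mm of the stop can the grip turn.
- knob (a joint): How far the grip is turned about the probe's axis (rad): 0 in the straight slot, positive clockwise seen from the grip end; a weak spring (up to 0.2 N m) turns it back. The holding notch is at 0.70, its end wall 2 degrees farther. Held turned there and let up, the probe rises 10 mm in the notch and stays; released short of it, it snaps back up.
- bottle_mid (a point): Middle of a loose white dropper bottle, 41 mm across, 83 mm high, to be left alone.
- beaker_mid (a point): Middle of a loose small beaker, 45 mm across, 52 mm high, to be left alone.
- amber_mid (a point): Middle of a loose amber bottle, 57 mm across, 112 mm high, to be left alone.
- head_front (a point): Middle of the lower front edge of the stand's white meter head, 450 mm above the bench; axes as pan_mark. The head is 80 mm wide and 36 mm high and reaches from here back to the column, over the probe's grip, so the grip can be taken only with the tool tilted along the probe. Lower down an arm 34 mm wide, 150 to 174 mm above the bench, joins column and sleeve.

How it is judged:
By the outcome, as a careful person would: the job done as asked, in the order asked, and still so for the second after the job is handed in, with the robot touching nothing.
It also fails if it takes over 64 s, if anything falls off the work surface, if the arm or the gripper's body presses on something with over 40 N, if the wrist force passes 120 N, or if a joint passes its speed limit or range.

## Working session

There is one attempt and no reset: what is moved stays moved. The work goes in short steps, Python scripts to look and compute and a tool call to move; the robot and the scene stay as the last step left them, time stands still between calls to the robot, and variables do not carry over. Pictures are saved under pics/ and viewed, at most 10 in all, crops included, and the job is handed in when it is done.

Besides the shell and the picture viewer there is one more tool, called by a JSON object that holds its "method" and its "body", one argument or row to a line. play_rows: Moves the arm, as the interface text tells. Its arguments: {"type":"object","properties":{"commands":{"type":"array","items":{"type":"array","items":{"type":"array","items":{"type":"number"}}}},"jaw":{"type":"number"},"newtons":{"type":"number"}},"required":["commands"]}

```bash
mkdir -p pics; python3 - <<'E'
from plant import monitor, grab_frame, camera_params
import cv2
for n in("scene","top"):
    cv2.imwrite(f"pics/{n}0.png",grab_frame(n)); print(n,camera_params(n))
s=monitor.sense(); print(s)
E
```

```text
scene {'fx': 405.53041682661205, 'fy': 405.53041682661205, 'cx': 318.47237658147975, 'cy': 204.7863781437984, 'R': array([[ 0.99779377,  0.06474066, -0.01470527],
       [ 0.02393944, -0.55745451, -0.82986226],
       [-0.06192335,  0.82767935, -0.55777449]]), 't': array([-0.5462536 ,  0.22746863,  1.19472223])}
top {'fx': 440.29659709203236, 'fy': 440.29659709203236, 'cx': 320.63032350764405, 'cy': 210.00379764200625, 'R': array([[-0.00356277, -0.99969668, -0.0243691 ],
       [-0.98706134,  0.00742215, -0.16017125],
       [ 0.16030354,  0.02348314, -0.98678839]]), 't': array([0.06674097, 0.59748073, 1.36955142])}
{'clock': 0.1, 'joints': array([-1.25400355e+00,  1.26352702e-01, -4.05020561e-02,  1.40541084e+00,
        3.16249160e-06,  1.57078140e+00]), 'qvel': array([-0.00230029, -0.00043254,  0.00385786, -0.00096556,  0.00061207,
       -0.00074744]), 'effort': array([-1.46173974e-03, -4.36903882e+01,  3.53607094e+01,  1.36485026e-02,
       -3.31662659e-05,  2.64366982e-06]), 'ee_pos': array([ 0.16344203, -0.49854875,  0.24759127]), 'tool_rot': array([ 9.87480054e-01,  1.57742203e-01, -1.14310633e-04, -7.25688372e-04]), 'wrist_force': array([ 0.30127486, -0.63559188,  0.73568513]), 'ft_torque': array([-0.02049727, -0.06104003,  0.03545909]), 'gripper_force': 0.0, 'width': 0.9947587445430569}
```

View pics/scene0.png

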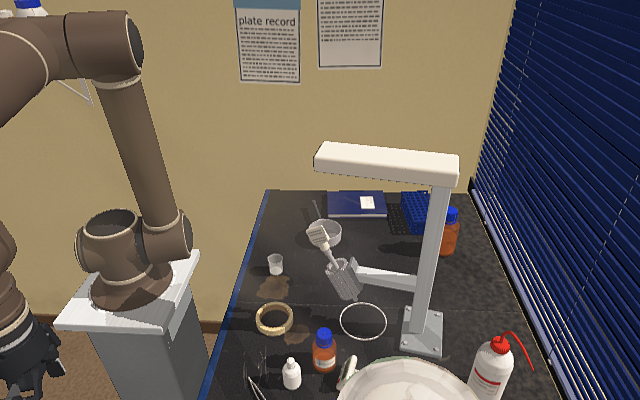

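View pics/top0.png

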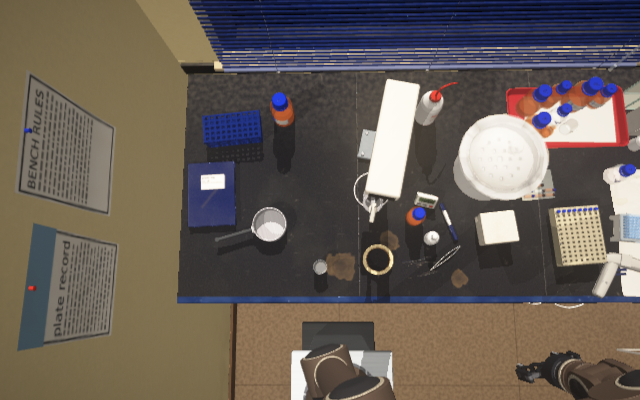

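The scene view shows the ring at (363,321), the column foot at (422,330), the grip at (318,237) and the pan behind it at (325,233). The top view shows the pan at (268,225) with its handle end at (217,241), and the ring near (370,190), partly under the head. I'll zoom in on both.

```bash
cat > h.py <<'E'
import numpy as np, cv2
from plant import monitor, grab_frame, camera_params
from scipy.spatial.transform import Rotation as Ro
def ray(n,uv):
    c=camera_params(n);d=c['R'].T@np.array([(uv[0]-c['cx'])/c['fx'],(uv[1]-c['cy'])/c['fy'],1]);o=-c['R'].T@c['t'];return o,d/np.linalg.norm(d)
def plane(n,uv,z):
    o,d=ray(n,uv);return o+d*(z-o[2])/d[2]
def tri(a,b):
    A=np.zeros((3,3));B=np.zeros(3);rs=[ray("scene",a),ray("top",b)]
    for o,d in rs:
        P=np.eye(3)-np.outer(d,d);A+=P;B+=P@o
    X=np.linalg.solve(A,B);return X,[np.linalg.norm((np.eye(3)-np.outer(d,d))@(X-o)) for o,d in rs]
def proj(n,X):
    c=camera_params(n);p=c['R']@np.asarray(X)+c['t'];return np.array([c['fx']*p[0]/p[2]+c['cx'],c['fy']*p[1]/p[2]+c['cy']])
def local(v):
    "world shift -> tool axes in 25mm units"
    s=monitor.sense();return Ro.from_quat(s['tool_rot']).inv().apply(v)/.025
E
python3 - <<'E'
import cv2
a=cv2.imread('pics/scene0.png')[180:380,240:480];cv2.imwrite('pics/sc1.png',cv2.resize(a,None,fx=3.33,fy=3,interpolation=2)[:600,:800])
a=cv2.imread('pics/scene0.png')[185:365,235:475];cv2.imwrite('pics/sc1.png',cv2.resize(a,(720,540),interpolation=2))
a=cv2.imread('pics/top0.png')[120:300,200:440];cv2.imwrite('pics/tp1.png',cv2.resize(a,(720,540),interpolation=2))
E
```

```text
(no output)
```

View pics/sc1.png

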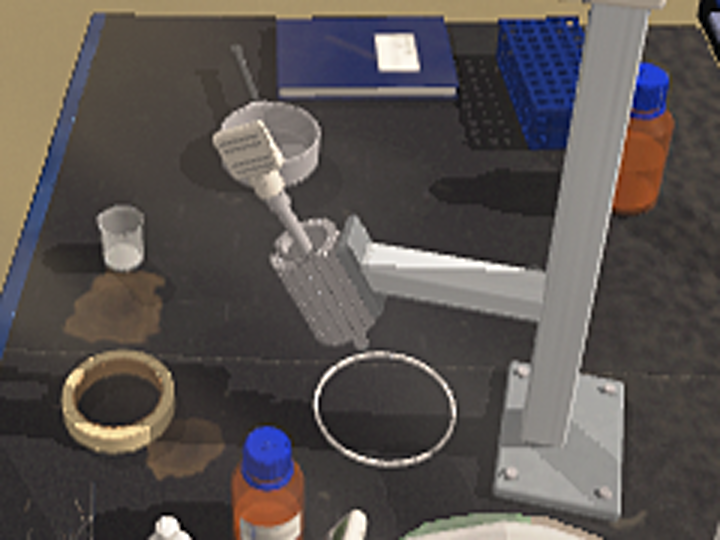

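View pics/tp1.png

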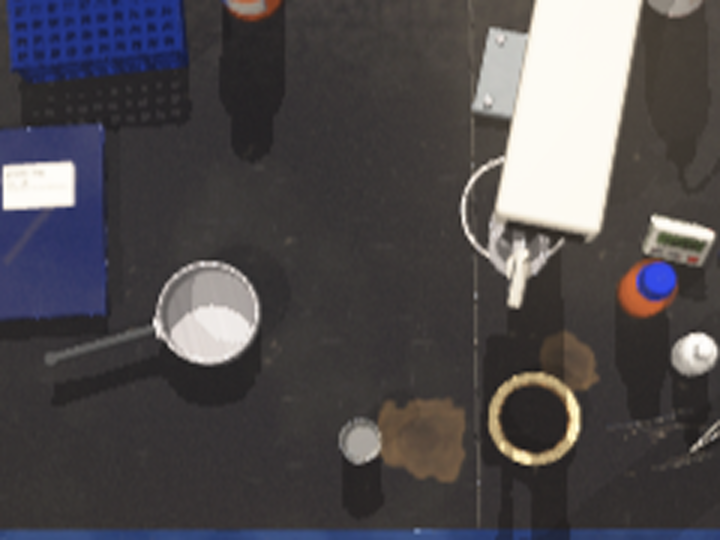

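```bash
python3 - <<'E'
from h import *
np.set_printoptions(precision=4,suppress=True)
S=lambda u,v:(235+u/3,185+v/3)
T=lambda u,v:(200+u/3,120+v/3)
print("pan top",plane("top",T(208,313),.04)); 
for p in[(157,313),(260,313),(208,262),(208,365)]:print(' rim',plane("top",T(*p),.04))
print("pan rim scene",plane("scene",S(271,139),.04))
tip=plane("top",T(47,359),.031);print("tip",tip,"root",plane("top",T(158,328),.031))
print("tip scene",plane("scene",S(237,46),.038))
print("ring",[plane("scene",S(*p),0) for p in [(315,404),(456,410),(388,352),(385,464)]])
img=cv2.imread('pics/scene0.png');m=(img.min(2)>150).astype(np.uint8);m[:300]=0;m[:, :335]=0;m[345:]=0;m[:,392:]=0
ys,xs=np.nonzero(m);P=np.array([plane("scene",(x,y),0)[:2] for x,y in zip(xs,ys)])
A=np.c_[2*P,np.ones(len(P))];c=np.linalg.lstsq(A,(P**2).sum(1),rcond=None)[0];print("ringfit",c[:2],np.sqrt(c[2]+c[:2]@c[:2]),len(P))
print("head top",[plane("top",T(*p),.486) for p in[(497,217),(601,236)]])
print("head back edge",[plane("top",(u,v),.486) for u,v in[(387,80),(420,83)]])
print("foot front",[plane("scene",S(*p),.01) for p in[(508,362),(495,495),(623,378),(620,515)]])
print("column foot front",[plane("scene",S(*p),.01) for p in[(527,440),(565,443)]])
print("knob end",tri(S(231,140),T(514,303)))
for nm,p in dict(beaker=(361,440),amber=(657,280),white=(697,350),tape=(534,418)).items():
  print(nm,plane("top",T(*p),{'beaker':.052,'amber':.112,'white':.083,'tape':.02}[nm]))
print("edge",plane("top",T(300,527),0),plane("top",(190,300),0))
print('book',plane("top",T(105,130),.03),plane("top",T(105,315),.03))
E
```

```text
pan top [0.5536 0.2298 0.04  ]
 rim [0.554 0.285 0.04 ]
 rim [0.5532 0.1736 0.04  ]
 rim [0.6094 0.2306 0.04  ]
 rim [0.4974 0.2289 0.04  ]
pan rim scene [0.5563 0.2176 0.04  ]
tip [0.5058 0.4051 0.031 ] root [0.5387 0.2852 0.031 ]
tip scene [0.5056 0.4023 0.038 ]
ring [array([ 0.6113, -0.1081,  0.    ]), array([ 0.7339, -0.1083,  0.    ]), array([ 0.6768, -0.0444,  0.    ]), array([ 0.6708, -0.1681, -0.    ])]
ringfit [ 0.671  -0.1058] 0.06015067106589026 133
head top [array([ 0.5659, -0.0473,  0.486 ]), array([ 0.551 , -0.1237,  0.486 ])]
head back edge [array([ 0.831, -0.102,  0.486]), array([ 0.8225, -0.1778,  0.486 ])]
foot front [array([ 0.783, -0.06 ,  0.01 ]), array([ 0.7573, -0.2011,  0.01  ]), array([ 0.8819, -0.0734,  0.01  ]), array([ 0.8534, -0.2144,  0.01  ])]
column foot front [array([ 0.7894, -0.1454,  0.01  ]), array([ 0.8206, -0.1468,  0.01  ])]
knob end (array([ 0.5364, -0.078 ,  0.2651]), [np.float64(0.004896230654569986), np.float64(0.00489623065457022)])
beaker [0.4166 0.0649 0.052 ]
amber [ 0.575  -0.2387  0.112 ]
white [ 0.5061 -0.2827  0.083 ]
tape [ 0.4403 -0.1201  0.02  ]
edge [0.3255 0.1324 0.    ] [0.3126 0.4904 0.    ]
book [0.7609 0.3493 0.03  ] [0.5535 0.3436 0.03  ]
```

Positions are consistent: the pan diameter, handle length, ring radius of 60 mm and foot offset of about 100 mm all check out. Ring (0.671,-0.106), stand yaw about -11.5°, pan (0.554,0.230), handle at 105.5°. I'll move toward the handle first.

{"method": "play_rows", "body": {
  "commands": [
    [[0.97,-1.14,0,-0.8],[1.94,-2.28,0,-1.6],[2.91,-3.42,0,-2.4],[3.88,-4.56,0,-3.2],[4.85,-5.7,0,-4],[5.82,-6.84,0,-4.8],[6.79,-7.98,0,-5.6],[7.76,-9.12,0,-6.4],[8.73,-10.26,0,-7.2],[9.7,-11.4,0,-8]]
  ],
  "jaw": 0.4,
  "newtons": 40
}}

```text
clock: 0.93
ee_pos: [0.3051, -0.1508, 0.2482]
tool_rot: [0.873, 0.487, 0.0, 0.0]
wrist_force: [1.0, -1.0, -0.2]
width: 0.404
gripper_force: 0.0
```

```bash
cat > go.py <<'E'
from h import *
import sys
np.set_printoptions(precision=4,suppress=True)
a=[float(v) for v in sys.argv[1:]]
s=monitor.sense();R=Ro.from_quat(s['tool_rot']).as_matrix()
print(s['clock'],s['ee_pos'],'q',s['joints'],'toolx yaw',np.degrees(np.arctan2(R[1,0],R[0,0])),'z',R[:,2],'F',s['wrist_force'],s['width'],s['gripper_force'])
if a: print('local',local(np.array(a[:3])-s['ee_pos']))
E
python3 go.py .516 .370 .15
```

```text
0.9333 [ 0.3051 -0.1508  0.2482] q [-0.4589 -0.224  -0.3699  1.4248 -0.      1.665 ] toolx yaw 58.306890645846174 z [ 0.0002 -0.0001 -1.    ] F [ 0.9918 -1.0044 -0.2409] 0.40428743809161083 0.0
local [22.1561 -3.7665  3.9269]
```

{"method": "play_rows", "body": {
  "commands": [
    [[1.45,-0.25,0,-0.9],[2.9,-0.5,0,-1.8],[4.35,-0.75,0,-2.7],[5.8,-1,0,-3.6],[7.25,-1.25,0,-4.5],[8.7,-1.5,0,-5.4],[10.15,-1.75,0.2,-6.3],[11.6,-2,0.4,-7.2],[13.05,-2.25,0.6,-8.1],[14.5,-2.5,1,-9.4]]
  ]
}}

```text
clock: 1.77
ee_pos: [0.4438, 0.1905, 0.2235]
tool_rot: [0.606, 0.796, 0.0, 0.0]
wrist_force: [0.8, -0.6, 0.9]
width: 0.399
gripper_force: 0.0
```

```bash
python3 go.py .516 .370 .1
```

```text
1.7667 [0.4438 0.1905 0.2235] q [ 0.4056  0.0468 -0.1807  1.3423 -0.0001  1.7071] toolx yaw 105.426807962609 z [ 0.001   0.0003 -1.    ] F [ 0.7778 -0.6148  0.9359] 0.3986342085603755 0.0
local [6.152  4.6873 4.943 ]
```

{"method": "play_rows", "body": {
  "commands": [
    [[0.85,0.65,0.6,0],[1.7,1.3,1.3,0],[2.55,1.95,2,0],[3.4,2.6,2.7,0],[4.25,3.25,3.4,0],[5.1,3.9,4.1,0],[6,4.6,4.9,0],[6.15,4.7,4.95,0],[6.15,4.7,4.95,0]]
  ]
}}

```text
clock: 2.52
ee_pos: [0.5158, 0.3682, 0.0969]
tool_rot: [0.607, 0.795, -0.002, -0.001]
wrist_force: [-0.3, 0.8, 0.3]
width: 0.403
gripper_force: 0.0
```

```bash
python3 go.py .516 .370 .029; python3 - <<'E'
from h import *
a=grab_frame("top")[130:310,180:420];cv2.imwrite('pics/a.png',cv2.resize(a,(720,540)))
E
```

```text
2.5167 [0.5158 0.3682 0.0969] q [ 0.62    0.3699 -0.0595  1.1458  0.      1.9247] toolx yaw 105.24761140888621 z [-0.0035 -0.0025 -1.    ] F [-0.3081  0.7717  0.3135] 0.40320951037217934 0.0
local [0.0711 0.0382 2.7142]
```

View pics/a.png

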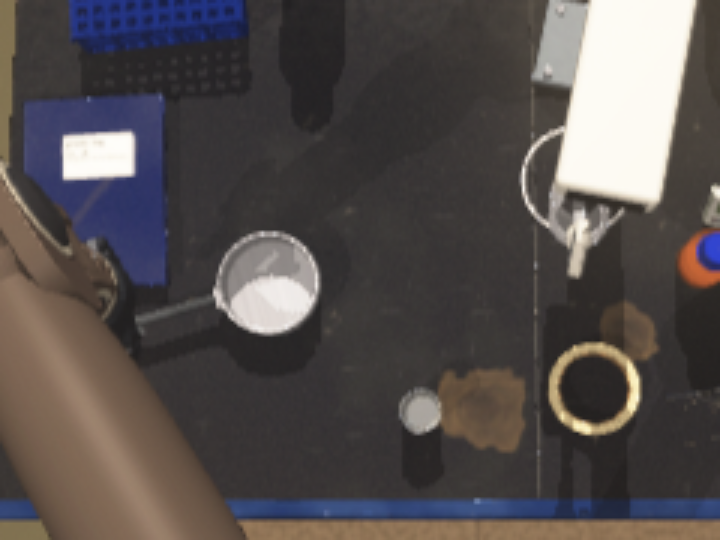

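The gripper sits over the handle end. The pan rim is at crop (268,283) and the handle leads to the gripper at about (130,325). I'll descend and close.

{"method": "play_rows", "body": {
  "commands": [
    [[0,0,0.5,0],[0,0,1,0],[0,0,1.5,0],[0,0,2,0],[0,0,2.5,0],[0,0,2.7,0],[0,0,2.7,0]]
  ]
}}

```text
clock: 3.15
ee_pos: [0.5161, 0.3662, 0.032]
tool_rot: [0.608, 0.794, -0.001, -0.0]
wrist_force: [-0.2, 0.6, -0.5]
width: 0.401
gripper_force: 0.0
```

{"method": "play_rows", "body": {
  "commands": [
    [[0,0,0,0],[0,0,0,0],[0,0,0,0],[0,0,0,0],[0,0,0,0],[0,0,0,0]]
  ],
  "jaw": 0,
  "newtons": 30
}}

```text
clock: 3.65
ee_pos: [0.5171, 0.3678, 0.0328]
tool_rot: [0.608, 0.794, 0.001, 0.0]
wrist_force: [1.1, 0.0, 3.0]
width: 0.106
gripper_force: 35.8
```

```bash
python3 go.py; python3 - <<'E'
from h import *
a=grab_frame("top");cv2.imwrite('pics/b.png',a)
# bright pan interior/rim mask
g=cv2.cvtColor(a,6);m=(g>95).astype(np.uint8);m[:,:235]=0;m[:,310:]=0;m[:190]=0;m[265:]=0
n,l,st,c=cv2.connectedComponentsWithStats(m);i=1+st[1:,4].argmax();print(st[i],c[i])
(x,y),r=cv2.minEnclosingCircle(np.argwhere(l==i)[:,::-1].astype(np.float32));print(x,y,r,plane("top",(x,y),.04))
E
```

```text
3.65 [0.5171 0.3678 0.0328] q [ 0.6184  0.4051 -0.1554  1.009  -0.0002  1.9247] toolx yaw 105.15343822739688 z [ 0.0012  0.0006 -1.    ] F [1.1243 0.002  3.0088] 0.10563411754758108 35.808799266815186
[251 207  36  35 955] [268.68272251 223.84188482]
268.1190490722656 224.0047607421875 17.993085861206055 [0.55468855 0.23375014 0.04      ]
```

{"method": "play_rows", "body": {
  "commands": [
    [[-0.3,0.05,0,0.1],[-0.7,0.1,0,0.2],[-1.2,0.19,0,0.3],[-1.8,0.28,0,0.4],[-2.4,0.38,0,0.5],[-3,0.47,0,0.6],[-3.6,0.57,0,0.7],[-4.2,0.66,0,0.8],[-4.8,0.76,0,0.9],[-5.4,0.86,0,1]]
  ]
}}

```text
clock: 4.53
ee_pos: [0.5731, 0.2436, 0.0329]
tool_rot: [0.642, 0.767, 0.001, -0.001]
wrist_force: [-1.8, 5.0, 5.9]
width: 0.109
gripper_force: 36.1
```

```bash
python3 go.py .666 .036 .0325;
```

```text
4.5333 [0.5731 0.2436 0.0329] q [ 0.4007  0.384  -0.1862  0.9987  0.0028  1.794 ] toolx yaw 100.1705555371797 z [ 0.0006  0.0033 -1.    ] F [-1.8151  4.9834  5.8983] 0.10878726429517079 36.08204483985901
local [-8.8308  2.1903 -0.0081]
```

{"method": "play_rows", "body": {
  "commands": [
    [[-0.6,0.15,0,0.16],[-1.2,0.3,0,0.32],[-1.8,0.45,0,0.48],[-2.4,0.6,0,0.64],[-3,0.75,0,0.8],[-3.6,0.9,0,0.96],[-4.2,1.05,0,1.1],[-4.8,1.2,0,1.25],[-5.3,1.32,0,1.4],[-5.6,1.4,0,1.6]]
  ]
}}

```text
clock: 5.37
ee_pos: [0.6326, 0.1112, 0.0328]
tool_rot: [0.694, 0.72, 0.001, -0.001]
wrist_force: [-1.6, 5.9, 5.6]
width: 0.108
gripper_force: 36.1
```

```bash
python3 go.py .666 .036 .0325;python3 - <<'E'
from h import *
a=np.vstack([cv2.resize(grab_frame("scene")[185:365,235:475],(400,300)),cv2.resize(grab_frame("top")[120:300,200:440],(400,300))]);cv2.imwrite('pics/c.png',a)
E
```

```text
5.3667 [0.6326 0.1112 0.0328] q [ 0.173   0.4185 -0.1352  1.0155  0.0025  1.7073] toolx yaw 92.09212590529947 z [ 0.0012  0.0027 -1.    ] F [-1.5549  5.9134  5.6204] 0.10801250184374453 36.10465586185455
local [-3.0566  1.2239  0.0064]
```

View pics/c.png

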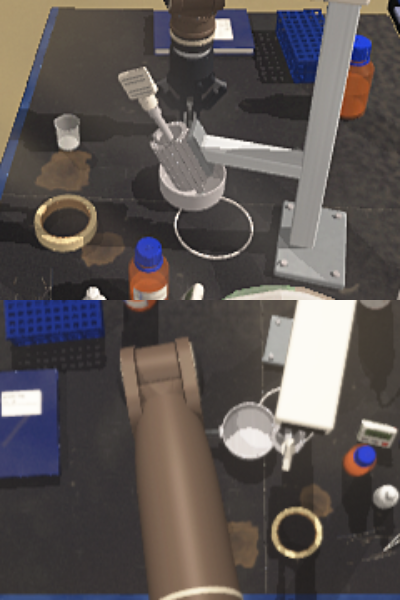

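{"method": "play_rows", "body": {
  "commands": [
    [[-0.4,0.16,0,0],[-0.8,0.32,0,0],[-1.2,0.48,0,0],[-1.6,0.64,0,0],[-2,0.8,0,0],[-2.4,0.96,0,0],[-2.7,1.08,0,0],[-2.9,1.16,0,0],[-3,1.2,0,0],[-3,1.2,0,0]]
  ]
}}

```text
clock: 6.3
ee_pos: [0.6648, 0.0378, 0.0325]
tool_rot: [0.694, 0.72, 0.001, -0.0]
wrist_force: [-1.4, 2.5, 5.4]
width: 0.108
gripper_force: 36.1
```

```bash
python3 go.py .666 .036 .0325;python3 - <<'E'
from h import *
a=cv2.resize(grab_frame("scene")[205:365,275:475],(800,600)[:2]);cv2.imwrite('pics/d.png',cv2.resize(a,(800,600)))
E
```

```text
6.3 [0.6648 0.0378 0.0325] q [ 0.0562  0.461  -0.0709  1.0384  0.0015  1.5891] toolx yaw 92.17121695663708 z [ 0.0004  0.0015 -1.    ] F [-1.3647  2.5383  5.39  ] 0.10790304773415509 36.08510076999664
local [-0.0739  0.0465  0.0009]
```

View pics/d.png

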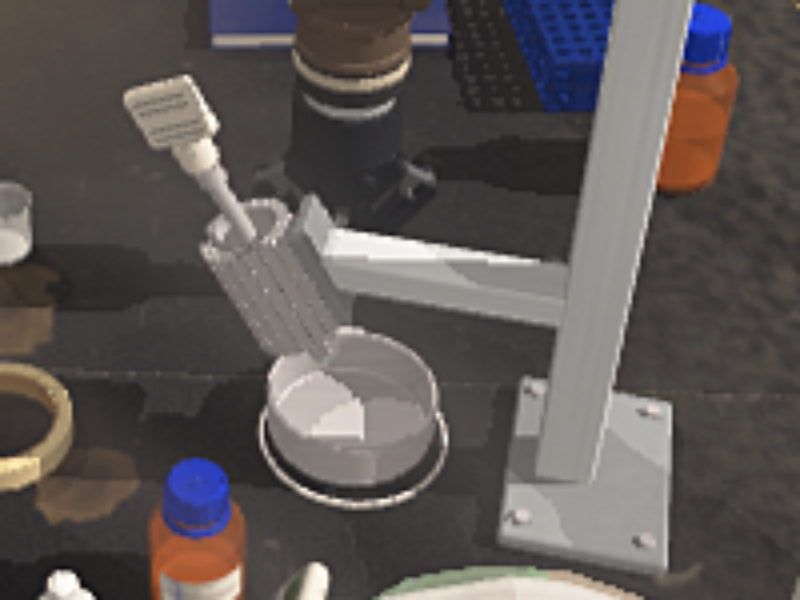

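The pan stands within the ring. Base bottom is at row 487 against ring bottom at 505, with side margins at 267/259 and 440/447. I'll check it metrically and measure the grip from its blade corners.

```bash
python3 - <<'E'
from h import *
np.set_printoptions(precision=4,suppress=True)
S=lambda u,v:(275+u/4,205+v/3.75)
print("rim L/R/far",[plane("scene",S(*p),.04)[:2] for p in[(267,390),(440,397),(350,328)]])
print("base near",plane("scene",S(352,487),0)[:2],"ring near",plane("scene",S(358,506),0)[:2])
# blade in plane through ring containing stand axis: intersect rays with vertical plane
yaw=np.radians(-11.5);xs=np.array([np.cos(yaw),np.sin(yaw),0]);ys=np.array([-xs[1],xs[0],0]);ring=np.array([.671,-.106,0])
for nm,p in dict(c1=(124,94),c2=(187,76),c3=(219,129),c4=(152,150),neck=(196,157),rodtop=(210,175),rodlow=(248,232)).items():
    off=-.006 if nm[0]=='c' else 0
    o,d=ray("scene",S(*p));t=((ring+off*ys-o)@ys)/(d@ys);X=o+d*t;print(nm,X,"stand x,z",(X-ring)@xs,X[2])
T=lambda u,v:(200+u/3,120+v/3)
# expected knob mid for d=-.030
for d in(-.025,-.03,-.035):
    k=ring+(d-.0985)*xs+np.array([0,0,.261]); print(d,k,'scene',((proj('scene',k)-[275,205])*[4,3.75]),'top',(proj('top',k)-[200,120])*3)
    a=np.array([-np.sin(np.radians(27))*xs[0],-np.sin(np.radians(27))*xs[1],np.cos(np.radians(27))])
    print('   topend in top view',(proj('top',k+.021*a)-[200,120])*3,'low end',(proj('top',k-.021*a)-[200,120])*3)
E
```

```text
rim L/R/far [array([ 0.6152, -0.1071]), array([ 0.7258, -0.1076]), array([ 0.6699, -0.0465])]
base near [ 0.6703 -0.1536] ring near [ 0.6737 -0.1688]
c1 [ 0.5279 -0.083   0.2745] stand x,z -0.14479974087365702 0.27446511477090707
c2 [ 0.5651 -0.0906  0.2953] stand x,z -0.10680471482465399 0.29526616673783945
c3 [ 0.5835 -0.0943  0.258 ] stand x,z -0.0880839824308977 0.2579573116868332
c4 [ 0.5435 -0.0862  0.233 ] stand x,z -0.12888428362487725 0.23298942410534218
neck [ 0.5695 -0.0853  0.2276] stand x,z -0.10358630104181583 0.2275921601311054
rodtop [ 0.5779 -0.087   0.2145] stand x,z -0.09505776826384736 0.21450770155710974
rodlow [ 0.6011 -0.0918  0.1712] stand x,z -0.07134329792607076 0.17119829832578104
-0.025 [ 0.55   -0.0814  0.261 ] scene [162.6029 110.5674] top [515.971  283.4697]
   topend in top view [515.9715 290.6905] low end [515.9706 276.4849]
-0.03 [ 0.5451 -0.0804  0.261 ] scene [154.369  109.3563] top [514.9891 288.821 ]
   topend in top view [514.973 296.137] low end [515.0047 281.7443]
-0.035 [ 0.5402 -0.0794  0.261 ] scene [146.1547 108.1482] top [514.0059 294.1791]
   topend in top view [513.9732 301.5906] low end [514.0376 287.0103]
```

{"method": "play_rows", "body": {
  "commands": [
    [[-0.1,0,0,0],[-0.2,0,0,0],[-0.28,0,0,0],[-0.28,0,0,0],[-0.28,0,0,0],[-0.28,0,0,0]]
  ]
}}

```text
clock: 6.85
ee_pos: [0.6652, 0.0316, 0.0327]
tool_rot: [0.693, 0.721, 0.001, -0.0]
wrist_force: [-0.7, 3.8, 5.2]
width: 0.106
gripper_force: 36.1
```

{"method": "play_rows", "body": {
  "commands": [
    [[0,0,0,0],[0,0,0,0],[0,0,0,0],[0,0,0,0],[0,0,0,0]]
  ],
  "jaw": 0.4
}}

```text
clock: 7.27
ee_pos: [0.6646, 0.0302, 0.0316]
tool_rot: [0.694, 0.72, -0.0, -0.0]
wrist_force: [-0.4, -0.7, 0.1]
width: 0.399
gripper_force: 0.0
```

{"method": "play_rows", "body": {
  "commands": [
    [[0,0,-0.4,0],[0,0,-1,0],[0,0,-1.8,0],[0.4,0,-2.6,0],[0.9,-0.3,-3.4,0],[1.4,-0.8,-4.2,0],[1.9,-1.5,-5,0],[2.4,-2.3,-5.8,0],[2.9,-3.1,-6.6,0],[3.4,-3.9,-7.4,0]]
  ]
}}

```text
clock: 8.1
ee_pos: [0.5632, 0.112, 0.2188]
tool_rot: [0.694, 0.72, 0.0, 0.0]
wrist_force: [0.3, 1.6, -0.7]
width: 0.4
gripper_force: 0.0
```

```bash
python3 go.py;python3 - <<'E'
from h import *
np.set_printoptions(precision=4,suppress=True)
i=grab_frame("scene");cv2.imwrite('pics/e.png',cv2.resize(i[225:345,300:460],(800,600),interpolation=2))
E
```

```text
8.1 [0.5632 0.112  0.2188] q [0.1963 0.2199 0.0089 1.3591 0.     1.7298] toolx yaw 92.13800773730071 z [ 0.0006  0.0001 -1.    ] F [ 0.3466  1.5802 -0.7333] 0.40024246071428565 0.0
```

View pics/e.png

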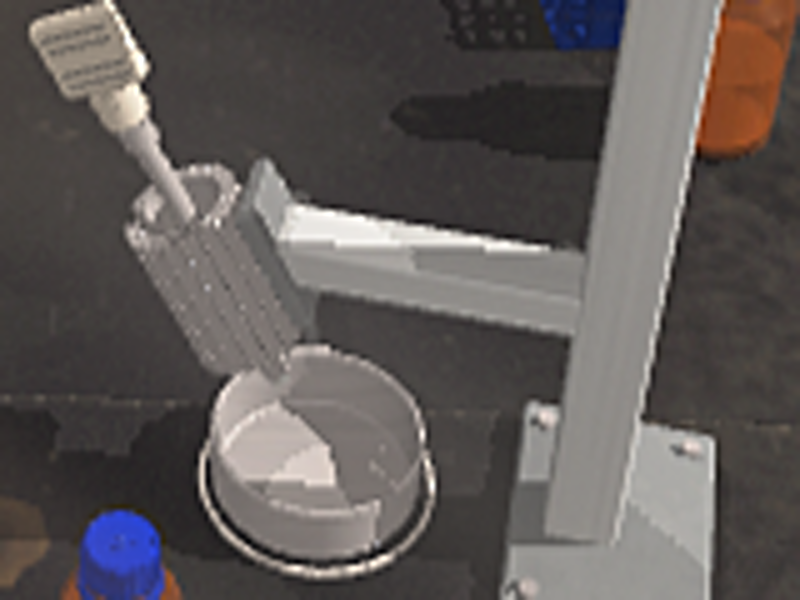

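The pan is centred in the ring, with similar margins on all sides, and released. Next I need a 27° tool tilt, although the commands only shift and yaw. I'll fit the planar kinematics and see where joint 4 limits the vertical tool.

```bash
cat > fit.py <<'E'
from h import *
D=np.array([[.16344,-.49855,.24759,.12635,-.0405],[.3051,-.1508,.2482,-.224,-.3699],[.4438,.1905,.2235,.0468,-.1807],[.5158,.3682,.0969,.3699,-.0595],[.5171,.3678,.0328,.4051,-.1554],[.5731,.2436,.0329,.384,-.1862],[.6326,.1112,.0328,.4185,-.1352],[.6648,.0378,.0325,.461,-.0709],[.5632,.112,.2188,.2199,.0089]])
r=np.hypot(D[:,0],D[:,1]);z=D[:,2];q2=D[:,3];p=q2-D[:,4]
o=np.ones(len(r));O=0*o
# vec (a,b) fixed to upper arm, (c,d) to forearm; pitch q rotates (r,z): r'=a cos+b sin, z'=-a sin+b cos
A=np.r_[np.c_[o,O,np.cos(q2),np.sin(q2),np.cos(p),np.sin(p)],np.c_[O,o,-np.sin(q2),np.cos(q2),-np.sin(p),np.cos(p)]]
s=np.linalg.lstsq(A,np.r_[r,z],rcond=None);K=s[0]
if __name__=="__main__":
    np.set_printoptions(precision=4,suppress=True);print(K,np.abs(A@K-np.r_[r,z]).max(),s[3])
    for a in np.linspace(-.9,.4,8):
        for pp in(-.45,-.92):
            q3=a-pp
            if -1.27<q3<1.35: print(a,q3,pp,K[0]+K[2]*np.cos(a)+K[3]*np.sin(a)+K[4]*np.cos(pp)+K[5]*np.sin(pp),K[1]-K[2]*np.sin(a)+K[3]*np.cos(a)-K[4]*np.sin(pp)+K[5]*np.cos(pp))
E
python3 fit.py
```

```text
[ 0.0002 -0.2841  0.0006  0.5285  0.4499  0.0832] 0.0017772002074161186 [5.171  5.171  0.4685 0.4685 0.2023 0.2023]
-0.9 -0.45 -0.45 -0.044530700889192726 0.3155648319629869
-0.9 0.020000000000000018 -0.92 -0.2070797132388213 0.4532892758834029
-0.7142857142857143 -0.2642857142857143 -0.45 0.023334612577294328 0.3862812922230906
-0.7142857142857143 0.20571428571428574 -0.92 -0.13921439977233424 0.5240057361435067
-0.5285714285714286 -0.07857142857142857 -0.45 0.10309064972106527 0.44325052130989495
-0.5285714285714286 0.39142857142857146 -0.92 -0.0594583626285633 0.580974965230311
-0.34285714285714286 0.10714285714285715 -0.45 0.1919945381370802 0.4845133029434219
-0.34285714285714286 0.5771428571428572 -0.92 0.029445525787451632 0.6222377468638379
-0.15714285714285714 0.29285714285714287 -0.45 0.28698880367078106 0.5086505778379931
-0.15714285714285714 0.7628571428571429 -0.92 0.12443979132115249 0.6463750217584091
0.02857142857142858 0.4785714285714286 -0.45 0.38480651934208554 0.5148322462593169
0.02857142857142858 0.9485714285714286 -0.92 0.222257506992457 0.652556690179733
0.2142857142857143 0.6642857142857144 -0.45 0.4820836575156283 0.5028457158026405
0.2142857142857143 1.1342857142857143 -0.92 0.3195346451659997 0.6405701597230565
0.4 0.8500000000000001 -0.45 0.5754747814383708 0.4731032126115787
0.4 1.32 -0.92 0.41292576908874223 0.6108276565319948
```

{"method": "play_rows", "body": {
  "commands": [
    [[0,-0.73,-1.2,0],[0,-1.46,-2.4,0],[0,-2.2,-3.6,0],[0,-2.9,-4.8,0],[0,-3.6,-6,0],[0,-4.4,-7.2,0],[0,-5.1,-8.4,0],[0,-5.8,-9.6,0],[0,-6.6,-10.8,0],[0,-7.3,-12,0]]
  ]
}}

```text
clock: 8.98
ee_pos: [0.381, 0.1046, 0.5184]
tool_rot: [0.694, 0.72, 0.003, 0.002]
wrist_force: [-76.5, -21.0, -2.9]
width: 0.402
gripper_force: 0.0
```

{"method": "play_rows", "body": {
  "commands": [
    [[0,0,-0.8,0],[0,0,-1.6,0],[0,0,-2.4,0],[0,0,-3.2,0],[0,0,-4,0],[0,0,-4.8,0]]
  ]
}}

```text
clock: 9.48
ee_pos: [0.3795, 0.1041, 0.532]
tool_rot: [0.694, 0.72, 0.018, 0.011]
wrist_force: [-0.2, -0.0, -0.3]
width: 0.395
gripper_force: 0.0
```

```bash
python3 go.py
```

```text
9.4833 [0.3795 0.1041 0.532 ] q [ 0.2676  0.0288  0.5211  2.0206 -0.      1.8011] toolx yaw 92.15082071949367 z [ 0.0411  0.0112 -0.9991] F [-0.2095 -0.0201 -0.3208] 0.3950339299433668 0.0
```

{"method": "play_rows", "body": {
  "commands": [
    [[0,0,0.5,0],[0,0,1,0],[0,0,1.5,0],[0,0,2,0],[0,0,2,0]]
  ]
}}

```text
clock: 9.9
ee_pos: [0.3815, 0.1046, 0.4801]
tool_rot: [0.694, 0.72, 0.017, 0.01]
wrist_force: [0.2, -0.2, -0.1]
width: 0.391
gripper_force: 0.0
```

```bash
python3 go.py
```

```text
9.9 [0.3815 0.1046 0.4801] q [ 0.2677 -0.0317  0.3239  1.8865 -0.      1.8011] toolx yaw 92.15275221870034 z [ 0.0384  0.0105 -0.9992] F [ 0.1554 -0.1845 -0.0868] 0.3914093529145087 0.0
```

The tilt persists once gained against joint 4's limit, so it can be ratcheted up. I'll push up and back harder.

{"method": "play_rows", "body": {
  "commands": [
    [[0,-0.3,-0.5,0],[0,-0.6,-1,0],[0,-0.9,-1.5,0],[0,-1.2,-2,0],[0,-5,-7,0],[0,-5,-7,0],[0,-5,-7,0],[0,-5,-7,0],[0,-5,-7,0],[0,-5,-7,0]]
  ]
}}

```text
clock: 10.73
ee_pos: [0.2732, 0.1037, 0.5407]
tool_rot: [0.693, 0.72, 0.038, 0.02]
wrist_force: [0.1, 0.2, -0.9]
width: 0.4
gripper_force: 0.0
```

```bash
python3 go.py
```

```text
10.7333 [0.2732 0.1037 0.5407] q [ 0.3669 -0.1733  0.3623  2.0211 -0.0045  1.8996] toolx yaw 92.22754227222781 z [ 0.0812  0.0264 -0.9963] F [ 0.0819  0.1656 -0.8936] 0.40022755821767203 0.0
```

{"method": "play_rows", "body": {
  "commands": [
    [[0,0,-2,0],[0,0,-4,0]]
  ]
}}

```text
clock: 10.9
ee_pos: [0.2772, 0.105, 0.5562]
tool_rot: [0.692, 0.719, 0.056, 0.029]
wrist_force: [0.0, 1.1, 0.7]
width: 0.401
gripper_force: 0.0
```

{"method": "play_rows", "body": {
  "commands": [
    [[0,0,-2,0],[0,0,-4,0]]
  ]
}}

```text
clock: 11.07
ee_pos: [0.2787, 0.1054, 0.5714]
tool_rot: [0.691, 0.718, 0.074, 0.037]
wrist_force: [-0.9, -0.6, 0.6]
width: 0.401
gripper_force: 0.0
```

{"method": "play_rows", "body": {
  "commands": [
    [[0,0,-10,0]]
  ]
}}

```text
clock: 11.15
ee_pos: [0.2786, 0.1054, 0.581]
tool_rot: [0.69, 0.717, 0.086, 0.043]
wrist_force: [0.6, 0.6, 0.4]
width: 0.401
gripper_force: 0.0
```

```bash
python3 go.py
```

```text
11.15 [0.2786 0.1054 0.581 ] q [ 0.3655 -0.1848  0.4567  2.02   -0.0043  1.8982] toolx yaw 92.4630308524642 z [ 0.18    0.0643 -0.9816] F [0.5768 0.571  0.362 ] 0.4007551216997596 0.0
```

```bash
python3 go.py .252 -.143 .545
```

```text
11.15 [0.2786 0.1054 0.581 ] q [ 0.3655 -0.1848  0.4567  2.02   -0.0043  1.8982] toolx yaw 92.4630308524642 z [ 0.18    0.0643 -0.9816] F [0.5768 0.571  0.362 ] 0.4007551216997596 0.0
local [-9.9458 -1.6242  0.5829]
```

{"method": "play_rows", "body": {
  "commands": [
    [[-1,-0.16,0.8,-1.3],[-2,-0.32,0.9,-2.6],[-3,-0.5,0.9,-3.9],[-4,-0.65,0.8,-5.2],[-5,-0.8,0.7,-6.5],[-6,-1,0.6,-7.8],[-7,-1.15,0.6,-9.1],[-8,-1.3,0.6,-10.4],[-9,-1.5,0.6,-11.7],[-9.9,-1.6,0.6,-13]]
  ]
}}

```text
clock: 11.98
ee_pos: [0.253, -0.1321, 0.5467]
tool_rot: [0.335, 0.937, 0.061, 0.075]
wrist_force: [0.9, 0.7, -0.6]
width: 0.4
gripper_force: 0.0
```

```bash
python3 go.py .252 -.143 .545
```

```text
11.9833 [ 0.253  -0.1321  0.5467] q [-0.6383 -0.2045  0.3442  2.0101  0.1609  0.0566] toolx yaw 140.21284995388945 z [ 0.182   0.0644 -0.9812] F [ 0.8613  0.6516 -0.6487] 0.40022558420832777 0.0
local [-0.2411 -0.3696  0.0314]
```

{"method": "play_rows", "body": {
  "commands": [
    [[0,0,-2,-0.6],[0,0,-4,-1]]
  ]
}}

```text
clock: 12.15
ee_pos: [0.256, -0.1333, 0.5662]
tool_rot: [0.298, 0.948, 0.051, 0.095]
wrist_force: [0.1, 0.0, 0.6]
width: 0.402
gripper_force: 0.0
```

{"method": "play_rows", "body": {
  "commands": [
    [[0,0,-2,-0.6],[0,0,-4,-1]]
  ]
}}

```text
clock: 12.32
ee_pos: [0.2579, -0.1304, 0.5825]
tool_rot: [0.255, 0.959, 0.039, 0.116]
wrist_force: [-0.1, 0.7, 1.1]
width: 0.401
gripper_force: 0.0
```

{"method": "play_rows", "body": {
  "commands": [
    [[0,0,-2,-0.6],[0,0,-4,-1]]
  ]
}}

```text
clock: 12.48
ee_pos: [0.2578, -0.127, 0.598]
tool_rot: [0.214, 0.967, 0.026, 0.136]
wrist_force: [0.8, 1.3, 0.4]
width: 0.402
gripper_force: 0.0
```

{"method": "play_rows", "body": {
  "commands": [
    [[0,0,-2,-0.6],[0,0,-4,-1]]
  ]
}}

```text
clock: 12.65
ee_pos: [0.2559, -0.1223, 0.6133]
tool_rot: [0.172, 0.973, 0.011, 0.154]
wrist_force: [0.0, 0.4, -0.2]
width: 0.4
gripper_force: 0.0
```

```bash
cat >> go.py <<'E'
z=R[:,2];print('tilt',np.degrees(np.arccos(-z[2])),'heading',np.degrees(np.arctan2(z[1],z[0])))
E
python3 go.py
```

```text
12.65 [ 0.2559 -0.1223  0.6133] q [-0.5846 -0.2263  0.5012  2.021   0.1414 -0.2138] toolx yaw 159.21277658264492 z [ 0.3038 -0.032  -0.9522] F [ 0.0473  0.3616 -0.1644] 0.40032572758384544 0.0
tilt 17.789188561757182 heading -6.021070529213907
```

```bash
python3 go.py .27 -.055 .595
```

```text
12.65 [ 0.2559 -0.1223  0.6133] q [-0.5846 -0.2263  0.5012  2.021   0.1414 -0.2138] toolx yaw 159.21277658264492 z [ 0.3038 -0.032  -0.9522] F [ 0.0473  0.3616 -0.1644] 0.40032572758384544 0.0
local [0.6271 2.6632 0.7829]
tilt 17.789188561757182 heading -6.021070529213907
```

{"method": "play_rows", "body": {
  "commands": [
    [[0.3,0.7,0.8,-0.3],[0.4,1.4,0.8,-0.6],[0.5,2.1,0.8,-0.9],[0.6,2.7,0.8,-1.2]]
  ]
}}

```text
clock: 12.98
ee_pos: [0.2714, -0.0539, 0.5935]
tool_rot: [0.122, 0.981, 0.004, 0.153]
wrist_force: [-0.1, 0.3, 0.4]
width: 0.401
gripper_force: 0.0
```

{"method": "play_rows", "body": {
  "commands": [
    [[0,0,-2,0],[0,0,-4,0]]
  ]
}}

```text
clock: 13.15
ee_pos: [0.2606, -0.0512, 0.632]
tool_rot: [0.121, 0.978, 0.001, 0.172]
wrist_force: [0.5, -0.1, 0.5]
width: 0.403
gripper_force: 0.0
```

{"method": "play_rows", "body": {
  "commands": [
    [[0,0,-2,0],[0,0,-4,0]]
  ]
}}

```text
clock: 13.32
ee_pos: [0.2497, -0.0479, 0.6465]
tool_rot: [0.123, 0.974, -0.001, 0.192]
wrist_force: [-0.4, -0.3, -0.1]
width: 0.399
gripper_force: 0.0
```

{"method": "play_rows", "body": {
  "commands": [
    [[0,0,-2,0],[0,0,-4,0]]
  ]
}}

```text
clock: 13.48
ee_pos: [0.2401, -0.0441, 0.6598]
tool_rot: [0.123, 0.97, -0.004, 0.212]
wrist_force: [0.3, -0.3, 1.1]
width: 0.399
gripper_force: 0.0
```

{"method": "play_rows", "body": {
  "commands": [
    [[0,0,-2,0],[0,0,-4,0]]
  ]
}}

```text
clock: 13.65
ee_pos: [0.2291, -0.04, 0.6729]
tool_rot: [0.122, 0.965, -0.006, 0.232]
wrist_force: [-1.3, 0.1, 0.3]
width: 0.398
gripper_force: 0.0
```

```bash
python3 go.py
```

```text
13.65 [ 0.2291 -0.04    0.6729] q [-0.1989 -0.3271  0.591   2.0211  0.0219  0.0588] toolx yaw 164.83147101597027 z [ 0.4462 -0.0677 -0.8924] F [-1.2591  0.0578  0.2614] 0.39832616664179027 0.0
tilt 26.82616208915681 heading -8.622393018119945
```

Tilt is 26.8° at heading -8.6°, close enough to the probe's axis. I'll go to a standoff 120 mm up the axis from the grip.

```bash
python3 go.py .5045 -.075 .369
```

```text
13.65 [ 0.2291 -0.04    0.6729] q [-0.1989 -0.3271  0.591   2.0211  0.0219  0.0588] toolx yaw 164.83147101597027 z [ 0.4462 -0.0677 -0.8924] F [-1.2591  0.0578  0.2614] 0.39832616664179027 0.0
local [-4.3721  0.7156 15.8586]
tilt 26.82616208915681 heading -8.622393018119945
```

{"method": "play_rows", "body": {
  "commands": [
    [[0,0,0.6,-0.1],[-0.1,0,1.6,-0.2],[-0.3,0.1,2.8,-0.3],[-0.5,0.2,4,-0.4],[-0.8,0.2,5.2,-0.5],[-1.1,0.3,6.4,-0.6],[-1.4,0.4,7.6,-0.7],[-1.7,0.4,8.8,-0.8],[-2,0.5,10,-0.9],[-2.3,0.6,11,-0.9]]
  ],
  "jaw": 0.5
}}

```text
clock: 14.48
ee_pos: [0.4062, -0.0575, 0.4495]
tool_rot: [0.084, 0.97, -0.014, 0.229]
wrist_force: [0.3, -0.2, 0.6]
width: 0.497
gripper_force: 0.0
```

{"method": "play_rows", "body": {
  "commands": [
    [[-0.4,0,0.9,0],[-0.8,0,1.8,0],[-1.2,0,2.7,0],[-1.6,0.1,3.6,0],[-1.9,0.1,4.3,0],[-2.05,0.1,4.8,0],[-2.05,0.1,4.8,0]]
  ]
}}

```text
clock: 15.07
ee_pos: [0.5046, -0.071, 0.3638]
tool_rot: [0.084, 0.97, -0.014, 0.227]
wrist_force: [-0.5, 0.3, -1.0]
width: 0.5
gripper_force: 0.0
```

```bash
python3 go.py .558 -.083 .262;python3 - <<'E'
from h import *
a=np.vstack([cv2.resize(grab_frame("scene")[140:290,240:440],(800,600))[:, :][0:600:2,::2],cv2.resize(grab_frame("top")[145:245,310:443],(400,300),interpolation=2)])
cv2.imwrite('pics/f.png',a)
E
```

```text
15.0667 [ 0.5046 -0.071   0.3638] q [-0.1365 -0.2455 -0.2282  1.1296 -0.0058  0.0355] toolx yaw 169.9088625104567 z [ 0.4377 -0.066  -0.8967] F [-0.5491  0.2606 -1.0031] 0.5003803255869005 0.0
local [-0.1589 -0.1546  4.6186]
tilt 26.27456925193904 heading -8.56984915738297
```

View pics/f.png

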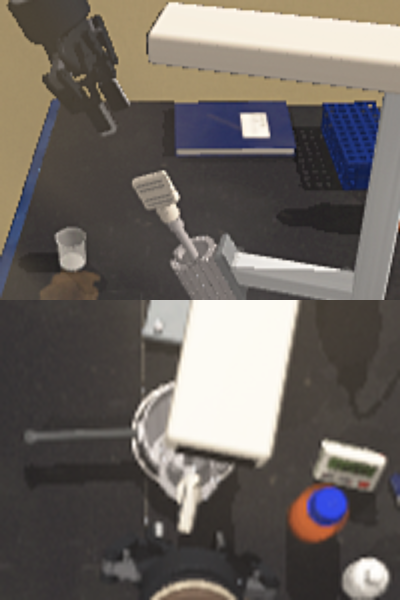

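```bash
python3 - <<'E'
from h import *
np.set_printoptions(precision=4,suppress=True)
print(tri((306.2,230.5),(371.4,221.3)))
i=grab_frame("top");g=i.min(2);print(g[205:224,364:384])
a=np.radians(-11.5);xs=np.array([np.cos(a),np.sin(a),0]);ys=np.array([-xs[1],xs[0],0]);ring=np.array([.671,-.106,0])
for px,z in(((371.4,220),.272),((372.8,212),.285),((374,206),.29)):
    X=plane("top",px,z);print(px,X,'stand',(X-ring)@xs,(X-ring)@ys)
s=monitor.sense();X=s['ee_pos'];zt=Ro.from_quat(s['tool_rot']).as_matrix()[:,2];Y=X+zt*.12;print('aim pt',Y,(Y-ring)@xs,(Y-ring)@ys)
E
```

```text
(array([ 0.529 , -0.0787,  0.2702]), [np.float64(0.0011096078755262007), np.float64(0.0011096078755261274)])
[[187 176 147 106 103 123 192 203 219 235 235 204 123 105 106 142 210 171
  161  83]
 [182 187 180 138 106 174 226 185 217 237 207 134 110 106 163 182 188 173
   90  50]
 [147 183 185 174 152 212 228 156 212 237 171 149 132 165 198 191 173 146
   66  47]
 [ 79 161 185 187 176 222 215 140 215 230 191 177 152 185 190 190 135  80
   50  46]
 [ 45 112 164 185 173 218 204 143 217 224 192 178 148 172 192 162  90  51
   46  47]
 [ 47  61 104 150 180 215 179 158 217 223 193 170 145 173 182 102  52  46
   46  46]
 [ 48  45  44  80 134 207 157 184 221 222 192 157 132 123 121  60  45  46
   45  46]
 [ 44  43  44  45  45 156 140 204 221 220 189 131  90  52  45  46  45  46
   46  46]
 [ 44  44  44  44  45  74 117 214 221 218 183  96  52  46  45  45  45  46
   46  46]
 [ 43  44  44  45  44  59 139 215 220 216 177  79  47  45  44  45  44  46
   46  46]
 [ 43  43  44  44  43  83 165 217 219 216 163  71  45  44  45  45  45  46
   46  45]
 [ 44  43  44  44  44 103 192 218 216 203 136  60  44  4
[... 261 characters left out ...]
 44  44  43
   43  43]
 [ 79  57  57  58  56 151 211 212 211 152  63  42  44  45  44  43  44  44
   44  44]
 [ 79  56  58  56  58 126 180 185 201 114  51  42  43  44  43  43  44  42
   45  43]
 [ 75  54  56  56  56  68  98 110 141  71  45  42  43  43  43  43  45  38
   77  69]
 [ 64  54  55  57  56  51  43  42  43  42  44  43  44  43  42  43  43  36
   91  95]]
(371.4, 220) [ 0.5333 -0.0784  0.272 ] stand -0.1403994957948977 -0.00042773268305173795
(372.8, 212) [ 0.5531 -0.0814  0.285 ] stand -0.1204749176212248 0.0005629683757041756
(374, 206) [ 0.5684 -0.0845  0.29  ] stand -0.10480615880647487 0.0006160603988343844
aim pt [ 0.5571 -0.0789  0.2606] -0.11700566469605825 0.003888360280782786
```

{"method": "play_rows", "body": {
  "commands": [
    [[-0.15,-0.15,0.5,0],[-0.15,-0.15,1,0],[-0.15,-0.15,1.6,0],[-0.15,-0.15,2.2,0],[-0.15,-0.15,2.8,0],[-0.15,-0.15,3.4,0],[-0.15,-0.15,4,0],[-0.15,-0.15,4.4,0],[-0.15,-0.15,4.6,0],[-0.15,-0.15,4.6,0]]
  ]
}}

```text
clock: 16.05
ee_pos: [0.5578, -0.083, 0.265]
tool_rot: [0.084, 0.97, -0.014, 0.229]
wrist_force: [-0.5, -0.4, 0.6]
width: 0.496
gripper_force: 0.0
```

```bash
python3 go.py .5578 -.083 .2615
```

```text
16.05 [ 0.5578 -0.083   0.265 ] q [-0.1472 -0.159  -0.38    0.8875 -0.001   0.0259] toolx yaw 169.9067442797702 z [ 0.441  -0.0664 -0.895 ] F [-0.5333 -0.3975  0.6059] 0.4963044621361629 0.0
local [ 0.0637 -0.0007  0.1265]
tilt 26.485723986451234 heading -8.56872635837721
```

{"method": "play_rows", "body": {
  "commands": [
    [[0,0,0.1,0],[0,0,0.1,0],[0,0,0.1,0],[0,0,0.1,0],[0,0,0.1,0],[0,0,0.1,0]]
  ],
  "jaw": 0,
  "newtons": 60
}}

```text
clock: 16.55
ee_pos: [0.5591, -0.084, 0.2648]
tool_rot: [0.085, 0.969, -0.016, 0.23]
wrist_force: [-2.3, -3.6, 3.6]
width: 0.132
gripper_force: 59.4
```

```bash
cat >> go.py <<'E'
print('F tool',R.T@s['wrist_force'],'T tool',R.T@s['ft_torque'])
E
python3 go.py
```

```text
16.55 [ 0.5591 -0.084   0.2648] q [-0.1475 -0.1582 -0.381   0.8829 -0.0033  0.0264] toolx yaw 169.86093297456938 z [ 0.4432 -0.0691 -0.8938] F [-2.2674 -3.6053  3.5886] 0.13170638803415363 59.42155122756958
tilt 26.648384148388576 heading -8.866517452231951
F tool [-0.1815 -3.9088 -3.9629] T tool [2.131  0.4333 0.4527]
```

{"method": "play_rows", "body": {
  "commands": [
    [[0,0,0.12,0],[0,0,0.28,0],[0,-0.01,0.44,0],[0,-0.01,0.6,0],[0,-0.02,0.76,0],[0,-0.02,0.92,0],[0,-0.02,1.08,0],[0,-0.03,1.24,0],[0,-0.03,1.4,0],[0,-0.03,1.52,0]]
  ]
}}

```text
clock: 17.38
ee_pos: [0.5761, -0.0874, 0.2309]
tool_rot: [0.085, 0.969, -0.016, 0.23]
wrist_force: [-5.1, -3.4, 6.0]
width: 0.132
gripper_force: 60.1
```

```bash
python3 go.py
```

```text
17.3833 [ 0.5761 -0.0874  0.2309] q [-0.1494 -0.1195 -0.423   0.8017 -0.0027  0.0247] toolx yaw 169.85819222328888 z [ 0.4436 -0.0694 -0.8935] F [-5.0596 -3.4355  5.9847] 0.13175610291550072 60.06728410720825
tilt 26.677508964684492 heading -8.896673873490538
F tool [ 1.2235 -4.2012 -7.3533] T tool [2.3593 0.5617 0.4749]
```

{"method": "play_rows", "body": {
  "commands": [
    [[0,0,0.1,0],[0,0,0.2,0],[0,-0.01,0.3,0],[0,-0.01,0.38,0],[0,-0.01,0.38,0]]
  ]
}}

```text
clock: 17.8
ee_pos: [0.5803, -0.0883, 0.2226]
tool_rot: [0.085, 0.969, -0.016, 0.23]
wrist_force: [-5.6, -4.8, 7.3]
width: 0.135
gripper_force: 60.0
```

{"method": "play_rows", "body": {
  "commands": [
    [[0,0,0.04,0],[0,0,0.08,0],[0,0,0.08,0]]
  ]
}}

```text
clock: 18.05
ee_pos: [0.5811, -0.0884, 0.221]
tool_rot: [0.085, 0.969, -0.016, 0.23]
wrist_force: [-4.6, -4.8, 7.0]
width: 0.136
gripper_force: 60.1
```

```bash
cat >> go.py <<'E'
print('travel mm',1e3*np.dot(s['ee_pos']-[.5591,-.084,.2648],[.445,-.0905,-.891]))
E
python3 go.py
```

```text
18.05 [ 0.5811 -0.0884  0.221 ] q [-0.1499 -0.1072 -0.4343  0.7778 -0.0024  0.0242] toolx yaw 169.85685552885354 z [ 0.4438 -0.0695 -0.8934] F [-4.6185 -4.8364  6.9667] 0.13595915363095498 60.0619500875473
tilt 26.691127956895922 heading -8.90000096697893
F tool [ 0.1724 -5.4971 -7.9378] T tool [2.3063 0.6022 0.4648]
travel mm 49.199376403106854
```

{"method": "play_rows", "body": {
  "commands": [
    [[0,0,0.04,0],[0,0,0.06,0],[0,0,0.06,0]]
  ]
}}

```text
clock: 18.3
ee_pos: [0.5817, -0.0886, 0.2197]
tool_rot: [0.085, 0.969, -0.016, 0.23]
wrist_force: [-6.1, -4.7, 7.5]
width: 0.132
gripper_force: 60.1
```

{"method": "play_rows", "body": {
  "commands": [
    [[0,0,0.04,0],[0,0,0.06,0],[0,0,0.06,0]]
  ]
}}

```text
clock: 18.55
ee_pos: [0.5824, -0.0887, 0.2184]
tool_rot: [0.085, 0.969, -0.016, 0.23]
wrist_force: [-5.4, -4.9, 7.2]
width: 0.135
gripper_force: 60.1
```

```bash
python3 go.py | tail -2
```

```text
F tool [ 0.7738 -5.6585 -8.5183] T tool [2.295  0.6079 0.4768]
travel mm 52.128051308245986
```

{"method": "play_rows", "body": {
  "commands": [
    [[0,0,0.04,0],[0,0,0.06,0],[0,0,0.06,0]]
  ]
}}

```text
clock: 18.8
ee_pos: [0.583, -0.0889, 0.2171]
tool_rot: [0.085, 0.969, -0.016, 0.23]
wrist_force: [-6.6, -4.8, 7.5]
width: 0.133
gripper_force: 60.1
```

{"method": "play_rows", "body": {
  "commands": [
    [[0,0,0.04,0],[0,0,0.06,0],[0,0,0.06,0]]
  ]
}}

```text
clock: 19.05
ee_pos: [0.5837, -0.089, 0.2157]
tool_rot: [0.085, 0.969, -0.016, 0.23]
wrist_force: [-5.6, -5.2, 7.3]
width: 0.135
gripper_force: 60.1
```

```bash
python3 go.py | tail -2
```

```text
F tool [ 0.8829 -6.0032 -8.623 ] T tool [2.3655 0.6991 0.4362]
travel mm 55.094066328122445
```

{"method": "play_rows", "body": {
  "commands": [
    [[0,0,0.04,0],[0,0,0.06,0],[0,0,0.06,0]]
  ]
}}

```text
clock: 19.3
ee_pos: [0.5842, -0.0891, 0.2148]
tool_rot: [0.085, 0.969, -0.016, 0.23]
wrist_force: [-9.2, -4.4, 9.0]
width: 0.137
gripper_force: 60.5
```

{"method": "play_rows", "body": {
  "commands": [
    [[0,0,0.03,0],[0,0,0.05,0],[0,0,0.05,0]]
  ]
}}

```text
clock: 19.55
ee_pos: [0.5845, -0.0891, 0.2146]
tool_rot: [0.085, 0.969, -0.016, 0.231]
wrist_force: [-13.7, -3.8, 15.3]
width: 0.137
gripper_force: 61.4
```

```bash
python3 go.py | tail -2
```

```text
F tool [  4.5451  -5.9702 -19.5034] T tool [2.4235 1.4053 0.4871]
travel mm 56.50810908881819
```

The stop is at about 56 mm: the force rises from 8.6 to 19.5 N. I'll ease off slightly and turn clockwise.

{"method": "play_rows", "body": {
  "commands": [
    [[0,0,-0.01,0.2],[0,0,-0.02,0.6],[0,0,-0.03,1.1],[0,0,-0.03,1.6],[0,0,-0.03,2.1],[0,0,-0.03,2.6],[0,0,-0.03,3.1],[0,0,-0.03,3.6],[0,0,-0.03,4.1],[0,0,-0.03,4.5]]
  ]
}}

```text
clock: 20.38
ee_pos: [0.5838, -0.0907, 0.2146]
tool_rot: [0.274, 0.934, 0.028, 0.229]
wrist_force: [-13.4, -10.7, 11.3]
width: 0.13
gripper_force: 58.3
```

```bash
python3 go.py
```

```text
20.3833 [ 0.5838 -0.0907  0.2146] q [-0.151  -0.0994 -0.4417  0.7624 -0.0064  0.4176] toolx yaw 144.90003744773117 z [ 0.4433 -0.074  -0.8933] F [-13.4393 -10.6778  11.314 ] 0.13013308773600568 58.30317199230194
tilt 26.705484277919208 heading -9.474730282480131
F tool [ -0.2516 -13.7574 -15.2745] T tool [ 3.786  -0.4398 -0.1616]
travel mm 56.32771378914236
```

{"method": "play_rows", "body": {
  "commands": [
    [[0,0,0,0.5],[0,0,0,1],[0,0,0,1.5],[0,0,0,2],[0,0,0,2.5],[0,0,0,3],[0,0,0,3.3],[0,0,0,3.5],[0,0,0,3.5]]
  ]
}}

```text
clock: 21.13
ee_pos: [0.583, -0.0915, 0.2142]
tool_rot: [0.412, 0.881, 0.061, 0.222]
wrist_force: [-17.0, -15.9, 12.9]
width: 0.132
gripper_force: 58.8
```

```bash
python3 go.py
```

```text
21.1333 [ 0.583  -0.0915  0.2142] q [-0.1519 -0.0996 -0.4422  0.7636 -0.008   0.7216] toolx yaw 126.65028890616581 z [ 0.4417 -0.0757 -0.8939] F [-16.9527 -15.8986  12.9274] 0.13249856991018605 58.776923418045044
tilt 26.626135306258515 heading -9.726140866588349
F tool [ -6.8877 -18.4805 -17.8411] T tool [ 4.1509 -1.3356 -0.2719]
travel mm 56.37814521925508
```

{"method": "play_rows", "body": {
  "commands": [
    [[0,0,0,0.1],[0,0,0,0.2],[0,0,0,0.2],[0,0,0,0.2]]
  ]
}}

```text
clock: 21.47
ee_pos: [0.5829, -0.0915, 0.2142]
tool_rot: [0.42, 0.878, 0.063, 0.221]
wrist_force: [-17.0, -15.1, 12.7]
width: 0.132
gripper_force: 58.8
```

```bash
python3 go.py|tail -3; python3 -c "
from h import *;print(monitor.sense()['joints'])"
```

```text
tilt 26.6184243692514 heading -9.739093716988162
F tool [ -6.4378 -17.9413 -17.7141] T tool [ 4.0711 -1.4427 -0.2531]
travel mm 56.39880825440515
[-0.15193643 -0.09966202 -0.44225087  0.76369353 -0.00808368  0.73834311]
```

{"method": "play_rows", "body": {
  "commands": [
    [[0,0,0,0.1],[0,0,0,0.2],[0,0,0,0.2],[0,0,0,0.2]]
  ]
}}

```text
clock: 21.8
ee_pos: [0.5829, -0.0916, 0.2142]
tool_rot: [0.428, 0.874, 0.065, 0.221]
wrist_force: [-18.1, -15.3, 13.6]
width: 0.135
gripper_force: 58.8
```

```bash
python3 go.py|tail -3; python3 -c "
from h import *;print(monitor.sense()['joints'])"
```

```text
tilt 26.615086530850487 heading -9.76283255465355
F tool [ -6.6926 -18.5114 -18.9418] T tool [ 4.0761 -1.4469 -0.3123]
travel mm 56.40582483171619
[-0.15200742 -0.09968355 -0.44229925  0.76372743 -0.00823652  0.75581094]
```

{"method": "play_rows", "body": {
  "commands": [
    [[0,0,-0.05,0],[0,0,-0.1,0],[0,0,-0.16,0],[0,0,-0.22,0],[0,0,-0.28,0],[0,0,-0.32,0],[0,0,-0.32,0]]
  ]
}}

```text
clock: 22.38
ee_pos: [0.5796, -0.0909, 0.2203]
tool_rot: [0.428, 0.874, 0.065, 0.221]
wrist_force: [-9.9, -16.0, 5.5]
width: 0.132
gripper_force: 58.3
```

```bash
python3 go.py|tail -3
```

```text
tilt 26.570819881713255 heading -9.710507996907925
F tool [ -8.9263 -15.4978  -8.0622] T tool [ 3.4299 -2.0149 -0.2325]
travel mm 49.36612828512688
```

{"method": "play_rows", "body": {
  "commands": [
    [[0,0,-0.04,0],[0,0,-0.08,0],[0,0,-0.08,0]]
  ]
}}

```text
clock: 22.63
ee_pos: [0.5788, -0.0907, 0.2221]
tool_rot: [0.427, 0.874, 0.065, 0.22]
wrist_force: [-10.5, -14.9, 5.6]
width: 0.139
gripper_force: 58.3
```

```bash
python3 go.py|tail -3
```

```text
tilt 26.570556362448034 heading -9.694973272034048
F tool [ -7.7796 -15.1581  -8.5122] T tool [ 3.4462 -1.9823 -0.2072]
travel mm 47.42465041600794
```

{"method": "play_rows", "body": {
  "commands": [
    [[0,0,-0.04,0],[0,0,-0.04,0],[0,0,-0.04,0]]
  ]
}}

```text
clock: 22.88
ee_pos: [0.5783, -0.0907, 0.2228]
tool_rot: [0.428, 0.874, 0.065, 0.22]
wrist_force: [-10.7, -14.9, 5.8]
width: 0.132
gripper_force: 58.3
```

{"method": "play_rows", "body": {
  "commands": [
    [[0,0,-0.04,0],[0,0,-0.04,0],[0,0,-0.04,0]]
  ]
}}

```text
clock: 23.13
ee_pos: [0.5779, -0.0906, 0.2237]
tool_rot: [0.427, 0.874, 0.065, 0.22]
wrist_force: [-9.8, -14.8, 5.1]
width: 0.135
gripper_force: 58.3
```

```bash
python3 go.py|tail -3
```

```text
tilt 26.567694417099542 heading -9.689003508888819
F tool [ -7.8878 -14.7507  -7.7354] T tool [ 3.4064 -2.0524 -0.2374]
travel mm 45.567805004049724
```

{"method": "play_rows", "body": {
  "commands": [
    [[0,0,-0.04,0],[0,0,-0.04,0],[0,0,-0.04,0]]
  ]
}}

```text
clock: 23.38
ee_pos: [0.5777, -0.0905, 0.2241]
tool_rot: [0.427, 0.874, 0.065, 0.22]
wrist_force: [-6.6, -15.9, 1.2]
width: 0.136
gripper_force: 58.8
```

```bash
python3 go.py|tail -3
```

```text
tilt 26.548023645025488 heading -9.682807454236803
F tool [ -9.1505 -14.349   -2.7958] T tool [ 3.2109 -2.2694 -0.2361]
travel mm 45.12798493547124
```

{"method": "play_rows", "body": {
  "commands": [
    [[-0.01,-0.02,0,0],[-0.02,-0.04,0,0],[-0.02,-0.04,0,0]]
  ]
}}

```text
clock: 23.63
ee_pos: [0.5775, -0.0908, 0.224]
tool_rot: [0.427, 0.875, 0.066, 0.22]
wrist_force: [-4.9, -12.8, 0.7]
width: 0.135
gripper_force: 58.7
```

{"method": "play_rows", "body": {
  "commands": [
    [[0,0,0,0],[0,0,0,0],[0,0,0,0],[0,0,0,0],[0,0,0,0],[0,0,0,0]]
  ],
  "jaw": 0.5
}}

```text
clock: 24.13
ee_pos: [0.5783, -0.0876, 0.2239]
tool_rot: [0.426, 0.875, 0.069, 0.219]
wrist_force: [0.1, 0.4, 0.4]
width: 0.498
gripper_force: 0.0
```

{"method": "play_rows", "body": {
  "commands": [
    [[0,0,-0.3,0],[0,0,-0.7,0],[0,0,-1.2,0],[0,0,-1.8,0],[0,0,-2.4,0],[0,0,-3,0],[0,0,-3.6,0],[0,0,-4.2,0],[0,0,-4.6,0],[0,0,-4.8,0]]
  ]
}}

```text
clock: 24.97
ee_pos: [0.5249, -0.0799, 0.3341]
tool_rot: [0.426, 0.875, 0.069, 0.221]
wrist_force: [-0.6, -0.3, -0.7]
width: 0.502
gripper_force: 0.0
```

```bash
python3 go.py|tail -3;python3 - <<'E'
from h import *
a=np.vstack([cv2.resize(grab_frame("scene")[195:345,270:470],(400,300),interpolation=2),cv2.resize(grab_frame("top")[145:245,310:443],(400,300),interpolation=2)])
cv2.imwrite('pics/g.png',a)
E
```

```text
tilt 26.763899930770446 heading -8.534372391527915
F tool [ 0.3685 -0.8268  0.3522] T tool [0.278  0.2717 0.0237]
travel mm -77.29630509001534
```

View pics/g.png

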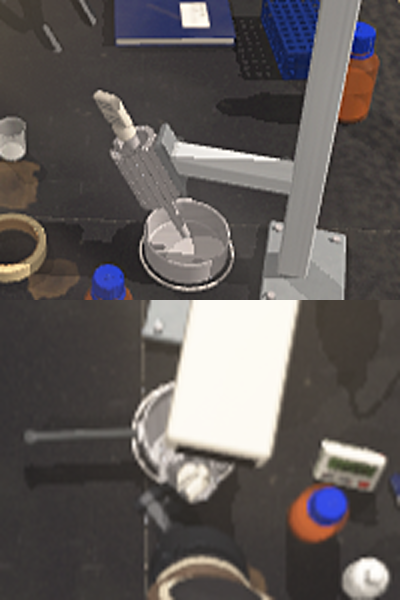

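The probe is down in the pan with the tip at (190,237), the grip is turned, the pan is inside the ring, and the bottles and beaker are where they were. The gripper is clear of everything.

```bash
python3 -c "
from plant import order;print(order.hand_in())"
```

```text
the job is handed in; nothing more can be done
None
```

I handed the job in at about 25 s: the pan stands on the ring, and the probe, pressed to its stop at about 56 mm (19.5 N) and turned into the notch, stays down by itself with the bottles and beaker untouched. No verdict came back at hand-in.

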